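# Walk the vial block round and seat it against the docking fence

## Task

The heavy aluminium vial block stands askew in front of the docking fence: without gripping or lifting it, push its corners by turns to walk it round more or less on the spot (its middle must be within about 3 cm of where it first stood), until its face with the two round sockets points squarely at the fence. Then push it straight forward until that whole face sits flush against the fence, and leave it there. No corner may run into the fence while the block is still askew, and leave the bottle, jar and beaker alone.

Things in the scene. Friction and masses are not known exactly. Their poses are not given: they have to be found in the camera images.
- block: Aluminium vial block, 88 mm (its x) by 110 mm (its y) by 45 mm high, 0.8 to 1.2 kg, loose on the bench; sliding it takes about 6 to 17 N. Wells on top are flat marks; a thin dark line on top runs along the socket edge. Origin: centre of the underside, z up; x points out of the face with two sockets, at 44 mm. It starts turned anticlockwise (from above) 34 to 66 degrees from square, origin 155 to 175 mm before the fence.
- dock: Fixed fence: straight steel rail 260 mm long (its y), 20 mm thick, 30 mm high, with a low white box (85 by 200 by 40 mm high) behind it. Origin: at bench height, middle of the rail's flat near face, against which the block goes; x points through the rail, away from the robot, square to that face; z up. Block seated: its x along dock x, its origin at dock x = -44 mm.
- face_left (a point): Lower corner of the block's socket face at its +y end: block frame (44, 55, 0) mm.
- face_right (a point): Lower corner of the block's socket face at its -y end: block frame (44, -55, 0) mm.
- bottle: Bystander: amber bottle, 60 mm in diameter, 130 mm high, upright and loose beside the work; origin at the centre of its underside.
- jar: Bystander: white jar with a lid, 64 mm in diameter, 75 mm high, loose; origin at the centre of its underside.
- beaker: Bystander: small open glass beaker, 60 mm in diameter, 75 mm high, loose; origin at the centre of its underside.

How it is judged (in metres and radians):
On the way:
1. the block is turned on the spot: its socket face is square to the fence within 9 degrees, its origin within 35 mm of where it first stood, and at rest (angle between the x axis of block and the x axis of dock, either way round below 0.157 rad and distance of block from where it was at the start of the episode below 0.035 m and linear speed of block below 0.02 m/s and angular speed of block below 0.1 rad/s), for 0.2 s.
At the end, for the whole second after the job is handed in: Both ends of the block's socket face are within 4 mm of the fence's near face, neither end hangs past an end of the rail, and the block stands flat on the bench at rest (x of face_left in the frame of dock between -0.004 and 0.003 m and x of face_right in the frame of dock between -0.004 and 0.003 m and y of face_left in the frame of dock below 0.13 m and y of face_right in the frame of dock above -0.13 m and height (world z) of block below 0.004 m and angle between block's own z axis and vertical below 0.05 rad and linear speed of block below 0.01 m/s); the robot touches nothing.
It fails at once if the block is lifted (8 mm) or tipped (7 degrees) (height (world z) of block above 0.008 m or angle between block's own z axis and vertical above 0.12 rad).
It fails at once if the block runs into the fence while it is more than 15 degrees from square (contact force between block and dock above 0.5 N and angle between the x axis of block and the x axis of dock, either way round above 0.26 rad).
It fails at once if the bottle is moved by more than 15 mm (distance of bottle from where it was at the start of the episode above 0.015 m).
It fails at once if the jar is moved by more than 15 mm (distance of jar from where it was at the start of the episode above 0.015 m).
It fails at once if the beaker is moved by more than 15 mm (distance of beaker from where it was at the start of the episode above 0.015 m).
It also fails if it takes over 67 s, if anything falls off the work surface, if the arm or the gripper's body presses on something with over 40 N, if the wrist force passes 120 N, or if a joint passes its speed limit or range.

## Robot

A 6-joint arm with a two-finger parallel gripper is mounted at the origin on the work surface. World frame = base frame: x ahead of the robot, y to its left, z up, the work surface at z = 0. Lengths are in m, angles in degrees, forces in N, time in s.
With the tool pointing down it reaches from about 0.4 to 0.825 m from the base axis. Payload 7 kg.
Tool frame: the origin (TCP) lies between the finger pads; the fingertips stand 25 mm ahead of it and the grasp point (between the pads) lies 6 mm ahead of it; z points along the fingers, y is the direction in which the jaws open and shut (so a half turn about z gives the same grasp; the last joint's range is limited). The gripper opens to 85 mm and grips with 20 to 120 N. Pads are 22 mm wide; open, the fingers measure 114 mm over their backs; the gripper's body (76 mm by 85 mm) begins 54 mm behind the grasp point. The pads swing forward as they close: fully open they stand 13 mm farther back than shut.
Start: joints at [87.496, 20.546, 0.682, 0, -70.136, -16.507], TCP at [0.22, 0.638, 0.256] pointing down, gripper open.
Joint ranges: [-176.03, 176.03], [-82.01, 121.73], [-58.28, 71.71], [-173.87, 95.51], [-174.79, -0.11], [-173.66, 173.66]. Speed limits (degrees/s): [136.94, 136.94, 172.46, 180, 180, 180].

## Interface

Orientations are given as [roll, pitch, yaw] about the fixed x, y, z axes, in that order (R = Rz(yaw) Ry(pitch) Rx(roll)).
In Python, from plant import manip gives the robot as it stands. The module is installed in compiled form; this text tells all that it offers.
- The arm moves only by the shell command python3 -m jog 'ROWS' [OPENING] [FORCE]. ROWS is a JSON object of lists of equal length, an entry for each row: "xyz": the shift along the tool's x, y, z in units of 25 mm (1.0 is 25 mm), a list of three; "rot": the turn, a rotation vector about the tool's x, y, z in rad, a list of three. In form: {"xyz": [[x, y, z], ...], "rot": [[ax, ay, az], ...]}. A call has 1 to 10 rows; each row shifts and turns the commanded pose from where the row before left it, along the tool's axes as they then stand; what a row does not reach is not made up. A row lasts 1/8 s, in which the tool goes at most 62.5 mm and 10.7 degrees, less where a joint would pass 70% of its speed; a pose out of reach is approached as far as the arm can. A call is refused whole if a number of a shift passes 1 or a number of a turn 0.188, either way. A call with a gripper value outside its range is refused whole. OPENING is the closure, from 0 (fully open) to 1 (shut), set as the call begins (- or left out, the last holds). The fingers move at their own pace and stop on an object; FORCE is the grip in N (left out, the last holds). Time passes only in rows, so rows that do not move let the fingers close. It gives the time, the measured TCP pose, the force and the opening at its end, in the units of the state.
- manip.read_state(): the state, without advancing time (a new reading comes with each control period).
- manip.grab_frame(name): name is "scene" or "top"; returns the picture (480x640x3 uint8, red, green, blue); there is no depth.
- manip.get_calibration(name): a dict with "fx", "fy", "cx", "cy" (pixels), "origin" and "orientation" of the camera in the world. Camera axes: x right, y down, z forward; pixel columns grow to the right and rows downward; lengths in m; the calibration is good to about 2 mm. A picture is of the moment at which its call begins. get_calibration takes no time and is no camera call.
- manip.job_done(): hands the job in, once; it reports no verdict.
The state is a dict: "clock": time; "joint_positions": joint angles; "dq": joint speeds; "effort": joint torques, N m; "position": TCP position; "ee_rot": TCP orientation; "force": force on the tool from outside, world axes, zero at the start; "wrist_torque": the same for the moment, N m; "grip_width": finger opening in m.
Only numpy, scipy, OpenCV 4.12 (cv2) and the standard library are available. Lean on these libraries where they do the work, as an engineer would, in place of code of your own. Each camera call takes 0.05 s, during which the arm holds its last target. There are 200 camera calls.

## Working session

There is one attempt and no reset: what is moved stays moved. The work goes in short steps, Python scripts to look and compute and a shell command to move; the robot and the scene stay as the last step left them, time stands still between calls to the robot, and variables do not carry over. Pictures are saved under pics/ and viewed, about 8 in all and at most 12, crops included, and the job is handed in when it is done.

```bash
mkdir -p pics
python3 - <<'E'
from plant import manip
import cv2
for n in("top","scene"):
    cv2.imwrite(f"pics/{n}0.png",manip.grab_frame(n)[:,:,::-1]); print(manip.get_calibration(n))
print(manip.read_state())
E
```

```text
{'fx': 505.9734520416946, 'fy': 505.9734520416946, 'cx': 318.87929225177254, 'cy': 239.01788875909884, 'origin': array([0.49313509, 0.00756168, 1.06750635]), 'orientation': array([-171.70619649,    1.62397389,  -88.97628487])}
{'fx': 594.9044938643992, 'fy': 594.9044938643992, 'cx': 320.5462696973726, 'cy': 238.2222163280353, 'origin': array([ 1.07600376, -0.35132853,  0.86353231]), 'orientation': array([-144.49983381,   -0.64060182,   51.5493676 ])}
{'clock': 0.1, 'joint_positions': array([ 8.74948431e+01,  2.05875914e+01,  6.41078147e-01, -1.70269849e-02,
       -7.01337086e+01, -1.65051619e+01]), 'dq': array([ 0.06717676,  0.0340766 ,  0.02422304,  0.04811174,  0.08459885,
       -0.04901295]), 'effort': array([-1.21720503e-03, -5.84767091e+01,  2.94111085e+01,  6.95464075e+00,
       -3.14520243e-03,  8.36621652e-07]), 'position': array([0.21979184, 0.63783083, 0.25547223]), 'ee_rot': array([ 1.79918536e+02, -7.44534520e-03, -1.90161109e+01]), 'force': array([0.04053143, 0.2585212 , 0.30652035]), 'wrist_torque': array([-0.0002621 , -0.00993287,  0.08617937]), 'grip_width': 0.08519681124464125}
```

View pics/top0.png

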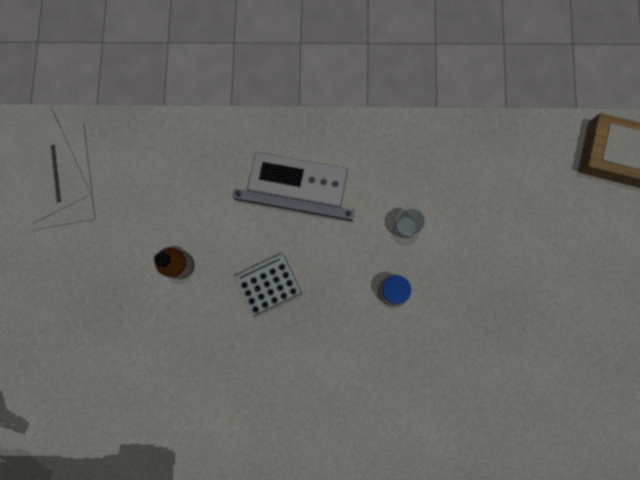

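View pics/scene0.png

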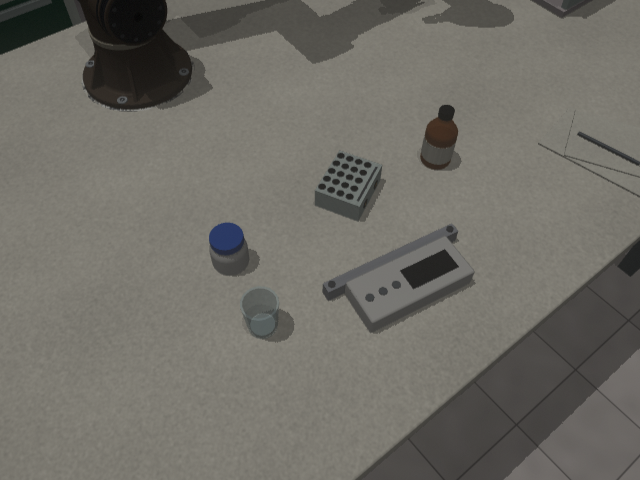

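The top view shows the block at about (268,284), with its dark line on the upper-left edge. The rail runs from (234,194) to (353,215), the bottle is at (171,262), the jar at (396,290) and the beaker at (406,222). I'll enlarge a crop to read the corners.

```bash
cat > h.py <<'E'
import numpy as np, cv2
from scipy.spatial.transform import Rotation as R
from plant import manip
def ray(n,u,v,z):
    c=manip.get_calibration(n); M=R.from_euler('xyz',c['orientation'],degrees=True).as_matrix()
    d=M@np.array([(u-c['cx'])/c['fx'],(v-c['cy'])/c['fy'],1]); o=c['origin']
    return (o+d*(z-o[2])/d[2])
def crop(n,x,y,w,h,s,f):
    im=manip.grab_frame(n)[y:y+h,x:x+w,::-1]
    cv2.imwrite(f,cv2.resize(im,None,fx=s,fy=s,interpolation=cv2.INTER_CUBIC))
E
python3 -c "
from h import *
crop('top',225,180,135,140,4.2,'pics/c1.png')"
```

```text
(no output)
```

View pics/c1.png

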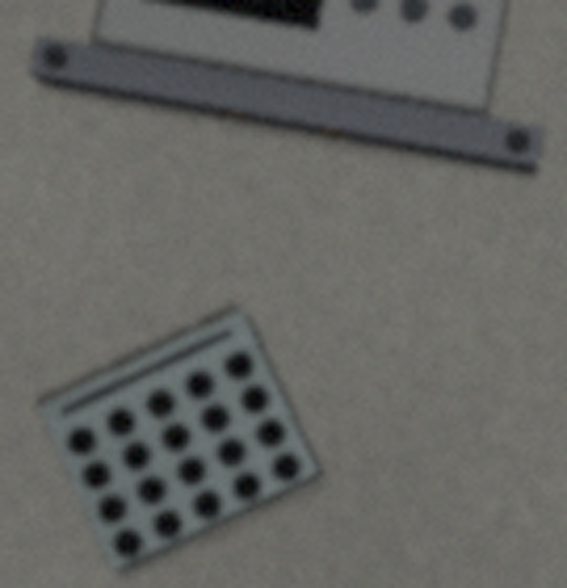

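The crop shows the block's top corners at about (42,407), (240,310), (318,470) and (120,570). The rail's near top edge runs from (36,76) to (538,162).

```bash
cat >> h.py <<'E'
def cr(u,v,z,x0=225,y0=180,s=4.2): return ray('top',x0+(u+.5)/s-.5,y0+(v+.5)/s-.5,z)[:2]
DL,DR=cr(36,76,.03),cr(538,162,.03)
O=(DL+DR)/2; dy=(DL-DR)/np.linalg.norm(DL-DR); dx=np.array([dy[1],-dy[0]])
def dock(p): p=np.array(p)[:2]-O; return np.array([p@dx,p@dy])
def world(a,b): return O+a*dx+b*dy
def block(c):  # corners FL,FR,BR,BL (m world)
    c=np.array(c); ce=c.mean(0); v=(c[0]+c[1]-c[2]-c[3]); ang=np.degrees(np.arctan2(v[1],v[0]))
    print('size',[round(float(np.linalg.norm(c[i]-c[(i+1)%4])*1e3),1) for i in range(4)],'ctr',ce,'dock',dock(ce),'yaw',ang,'rel',ang-np.degrees(np.arctan2(dx[1],dx[0])))
    for p in c: print(p.round(4),'dock',dock(p).round(4))
E
python3 -c "
from h import *
print(DL,DR,np.linalg.norm(DL-DR),dx,np.degrees(np.arctan2(dx[1],dx[0])))
block([cr(*p,.045) for p in [(42,407),(240,310),(318,470),(120,570)]])
for n,u,v,z in [('bottle',163,259,.13),('bottleb',174,265,.05),('jar',396,290,.075),('beaker',406,215,.075)]: p=ray('top',u,v,z);print(n,p,dock(p))
for n,u,v in [('bottle',436,163),('jar',232,265),('beaker',264,328)]: p=ray('scene',u,v,0);print(n,p,dock(p))
"
```

```text
[0.72939323 0.22196525] [ 0.6886591  -0.02999299] 0.2552297527438013 [ 0.98718211 -0.15959788] -9.183556699084154
size [106.4, 86.3, 105.7, 87.3] ctr [0.54821801 0.14158709] dock [-0.16602474  0.01935181] yaw 27.592885555748687 rel 36.776442254832844
[0.5624 0.209 ] dock [-0.1628  0.0882]
[0.611  0.1144] dock [-0.0997  0.0025]
[0.5343 0.0747] dock [-0.1691 -0.0489]
[0.4852 0.1683] dock [-0.2325  0.0356]
bottle [0.58739565 0.32888837 0.13      ] [-0.15724217  0.21050495]
bottleb [0.58351969 0.33295431 0.05      ] [-0.16171736  0.21390018]
jar [ 0.53916601 -0.11363554  0.075     ] [-0.13422773 -0.23404409]
beaker [ 0.68794912 -0.13402459  0.075     ] [ 0.01590235 -0.23042632]
bottle [0.5970727 0.3310812 0.       ] [-0.14803913  0.21421411]
jar [ 0.55001979 -0.11631242  0.        ] [-0.12308585 -0.23495442]
beaker [ 0.68248468 -0.1426387   0.        ] [ 0.01188274 -0.23980213]
```

```bash
cat >> h.py <<'E'
def st():
    s=manip.read_state(); print('t',round(s['clock'],2),'dockTCP mm',(dock(s['position'])*1e3).round(1),'z',round(s['position'][2]*1e3,1),'rot',s['ee_rot'].round(1),'F dock',np.round([s['force'][:2]@dx,s['force'][:2]@dy,s['force'][2]],1),'w',round(s['grip_width'],4))
E
python3 -m jog '{"xyz":[[0,0,0],[0.65,1,0],[0.65,1,0],[0.65,1,0],[0.65,1,0],[0.65,1,0],[0.65,1,0],[0.65,1,0],[0.65,1,0],[0.65,1,0]],"rot":[[0,0,-0.171],[0,0,0],[0,0,0],[0,0,0],[0,0,0],[0,0,0],[0,0,0],[0,0,0],[0,0,0],[0,0,0]]}' 1 40
python3 -m jog '{"xyz":[[0.64,0.94,0.3],[0.64,0.94,0.5],[0.64,0.94,0.5],[0.64,0.94,0.5],[0.64,0.94,0.5],[0.64,0.94,0.5],[0.64,0.94,0.5],[0.64,0.94,0.5],[0.64,0.94,0.5],[0.64,0.94,0.5]],"rot":[[0,0,0],[0,0,0],[0,0,0],[0,0,0],[0,0,0],[0,0,0],[0,0,0],[0,0,0],[0,0,0],[0,0,0]]}'
python3 -m jog '{"xyz":[[0,0,0],[0,0,0]],"rot":[[0,0,0],[0,0,0]]}'
python3 -c "from h import *;st()"
```

```text
clock: 1.4
position: [0.3289, 0.3909, 0.2564]
ee_rot: [-180.0, -0.0, -9.2]
force: [0.1, -0.5, 0.3]
grip_width: -0.0001
clock: 2.65
position: [0.4488, 0.1333, 0.1361]
ee_rot: [-180.0, -0.0, -9.2]
force: [0.1, 0.7, 0.1]
grip_width: -0.0002
clock: 2.9
position: [0.4487, 0.1346, 0.1366]
ee_rot: [-180.0, -0.0, -9.3]
force: [-0.1, -0.0, 0.6]
grip_width: 0.0
t 2.9 dockTCP mm [-263.2   -3.4] z 136.6 rot [-180.    -0.    -9.3] F dock [-0.1 -0.   0.6] w 0.0
```

```bash
python3 -m jog '{"xyz":[[0,0,0.8],[0,0,0.8],[0,0,0.8],[0,0,0.8],[0,0,0.6],[0,0,0.34],[0.32,-0.24,0],[0.32,-0.24,0],[0.16,-0.12,0],[0,0,0]],"rot":[[0,0,0],[0,0,0],[0,0,0],[0,0,0],[0,0,0],[0,0,0],[0,0,0],[0,0,0],[0,0,0],[0,0,0]]}' >/dev/null
python3 -c "from h import *;st()"
python3 -m jog '{"xyz":[[0.16,-0.12,0],[0.16,-0.12,0],[0.16,-0.12,0],[0,0,0]],"rot":[[0,0,0],[0,0,0],[0,0,0],[0,0,0]]}' >/dev/null
python3 -c "
from h import *;st()
crop('top',225,180,135,140,4.2,'pics/c2.png')"
```

```text
t 4.15 dockTCP mm [-242.9   12.4] z 33.0 rot [-180.    -0.    -9.2] F dock [-0.1 -0.4  0.8] w 0.0005
t 4.65 dockTCP mm [-231.7   20.7] z 32.5 rot [ 1.8e+02  1.0e-01 -9.2e+00] F dock [-2.7 -0.8  0.7] w 0.0002
```

View pics/c2.png

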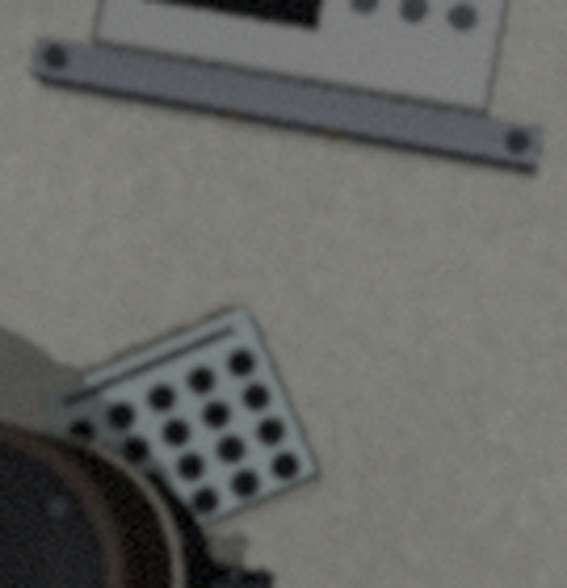

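The finger has just touched the block and turned it by about 1–2°. I'll keep pushing.

```bash
python3 -m jog '{"xyz":[[0.14,-0.09,0],[0.14,-0.09,0],[0.14,-0.08,0],[0.14,-0.08,0],[0.14,-0.07,0],[0,0,0]],"rot":[[0,0,0],[0,0,0],[0,0,0],[0,0,0],[0,0,0],[0,0,0]]}' >/dev/null
python3 -c "
from h import *;st()"
python3 -m jog '{"xyz":[[-0.8,0.6,0],[-0.8,0.6,-0.5],[0,1,-1],[0,1,-1],[0,1,-0.5],[0,1,0],[0,1,0],[0,0,0]],"rot":[[0,0,0],[0,0,0],[0,0,0],[0,0,0],[0,0,0],[0,0,0],[0,0,0],[0,0,0]]}' >/dev/null
python3 -c "
from h import *;st()
crop('top',225,180,135,140,4.2,'pics/c3.png')"
```

```text
t 5.45 dockTCP mm [-213.2   31.6] z 32.9 rot [-180.    -0.    -9.2] F dock [-1.1 -0.3 -0.9] w 0.0001
t 6.45 dockTCP mm [-253.3 -124.6] z 108.4 rot [-1.799e+02 -1.000e-01 -9.300e+00] F dock [0.4 0.2 0.7] w -0.0001
```

View pics/c3.png

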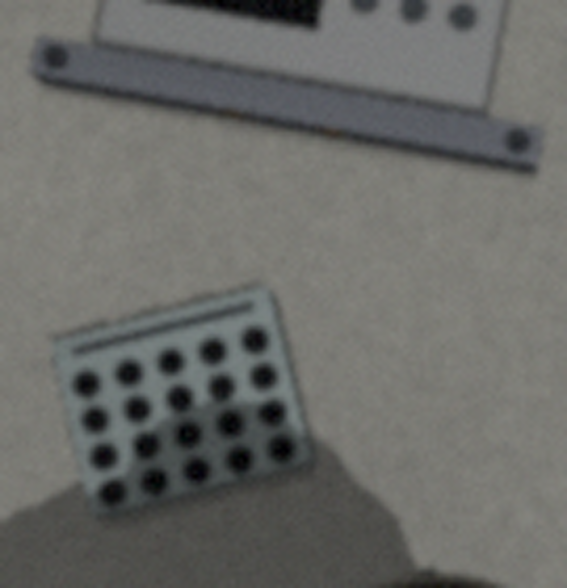

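The block's top corners are now at FL (54,338), FR (270,286), BR (314,462) and BL (98,516).

```bash
python3 -c "
from h import *
block([cr(*p,.045) for p in [(54,338),(270,286),(314,462),(98,516)]])"
```

```text
size [107.9, 88.0, 106.7, 88.9] ctr [0.5668995  0.14028948] dock [-0.14737562  0.02105236] yaw 15.794379081873114 rel 24.977935780957267
[0.596  0.2046] dock [-0.1289  0.0891]
[0.6229 0.1001] dock [-0.0856 -0.0097]
[0.5381 0.0767] dock [-0.1657 -0.0463]
[0.5106 0.1798] dock [-0.2093  0.0511]
```

```bash
python3 -m jog '{"xyz":[[0.99,-0.68,0],[0.99,-0.68,0],[0.99,-0.68,0],[0.99,-0.68,0],[0.99,-0.68,0],[0.99,-0.68,0],[0.99,-0.68,0],[0.99,-0.68,0],[0,0,0.3],[0,0,0.7]],"rot":[[0,0,0],[0,0,0],[0,0,0],[0,0,0],[0,0,0],[0,0,0],[0,0,0],[0,0,0],[0,0,0],[0,0,0]]}' >/dev/null
python3 -c "from h import *;st()"
python3 -m jog '{"xyz":[[0,0,0.8],[0,0,0.8],[0,0,0.42],[-0.3,0.06,0],[-0.3,0.06,0],[-0.2,0.05,0],[0,0,0]],"rot":[[0,0,0],[0,0,0],[0,0,0],[0,0,0],[0,0,0],[0,0,0],[0,0,0]]}' >/dev/null
python3 -c "from h import *;st()"
```

```text
t 7.75 dockTCP mm [-55.8  12.8] z 82.4 rot [-1.8e+02 -1.0e-01 -9.2e+00] F dock [-0.5  0.2  0.4] w 0.0004
t 8.62 dockTCP mm [-76.   8.] z 33.1 rot [-1.8e+02 -1.0e-01 -9.2e+00] F dock [-0.2 -1.1 -0.7] w -0.0001
```

```bash
python3 -m jog '{"xyz":[[-0.15,0.05,0],[-0.15,0.05,0],[-0.15,0.05,0],[-0.16,0.04,0],[-0.16,0.04,0],[-0.16,0.03,0],[-0.16,0.03,0],[0,0,0]],"rot":[[0,0,0],[0,0,0],[0,0,0],[0,0,0],[0,0,0],[0,0,0],[0,0,0],[0,0,0]]}' >/dev/null
python3 -c "from h import *;st()"
python3 -m jog '{"xyz":[[0.8,0,0],[0.4,0,-0.8],[0,0,-1],[0,0.6,-1],[0,1,0],[0,1,0],[0,1,0],[0,1,0],[0,1,0],[0,0,0]],"rot":[[0,0,0],[0,0,0],[0,0,0],[0,0,0],[0,0,0],[0,0,0],[0,0,0],[0,0,0],[0,0,0],[0,0,0]]}' >/dev/null
python3 -c "
from h import *;st()
crop('top',225,180,135,140,4.2,'pics/c4.png')"
```

```text
t 9.62 dockTCP mm [-103.     0.7] z 32.7 rot [-180.    -0.    -9.2] F dock [ 4.3 -0.5  1.7] w -0.0001
t 10.88 dockTCP mm [ -73.6 -141.9] z 101.9 rot [ 1.8e+02  1.0e-01 -9.4e+00] F dock [ 0.4 -0.  -0.2] w 0.0001
```

View pics/c4.png

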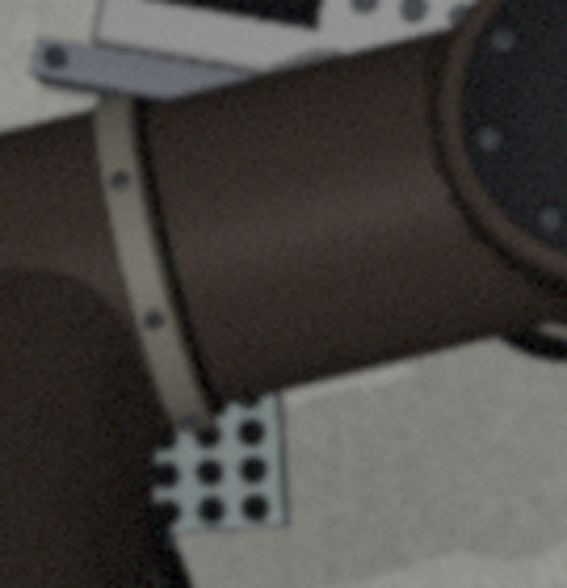

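```bash
python3 -c "
from h import *
a=cr(287,523,.045);b=cr(277,395,.045);v=b-a;t=np.arctan2(v[1],v[0]);print(np.degrees(t),np.degrees(t)+9.18)
ex=np.array([np.cos(t),np.sin(t)]);ey=np.array([-ex[1],ex[0]]);c=a+.044*ex+.055*ey;print(c,dock(c), dock(a))"
```

```text
5.956430898783318 15.136430898783317
[0.54689458 0.148204  ] [-0.16838726  0.02567269] [-0.19649524 -0.03891014]
```

```bash
python3 -m jog '{"xyz":[[-0.94,-0.93,0],[-0.94,-0.93,0],[-0.94,-0.93,0],[-0.94,-0.93,0],[-0.94,-0.93,0],[-0.94,-0.93,0],[-0.94,-0.93,0],[-0.94,-0.93,0],[0,0,0.3],[0,0,0.7]],"rot":[[0,0,0],[0,0,0],[0,0,0],[0,0,0],[0,0,0],[0,0,0],[0,0,0],[0,0,0],[0,0,0],[0,0,0]]}' >/dev/null
python3 -m jog '{"xyz":[[0,0,0.8],[0,0,0.6],[0,0,0.36],[0.3,-0.08,0],[0.3,-0.08,0],[0.2,-0.04,0],[0.16,-0.04,0],[0,0,0]],"rot":[[0,0,0],[0,0,0],[0,0,0],[0,0,0],[0,0,0],[0,0,0],[0,0,0],[0,0,0]]}' >/dev/null
python3 -c "from h import *;st()"
python3 -m jog '{"xyz":[[0.16,-0.04,0],[0.16,-0.04,0],[0.16,-0.03,0],[0.16,-0.02,0],[0.16,-0.02,0],[0.16,-0.01,0],[0,0,0]],"rot":[[0,0,0],[0,0,0],[0,0,0],[0,0,0],[0,0,0],[0,0,0],[0,0,0]]}' >/dev/null
python3 -c "from h import *;st()"
python3 -m jog '{"xyz":[[-1,0,0],[-1,0,0],[0,0.8,-0.8],[0,1,0],[0,1,0],[0,1,0],[0,0,0]],"rot":[[0,0,0],[0,0,0],[0,0,0],[0,0,0],[0,0,0],[0,0,0],[0,0,0]]}' 0 >/dev/null
python3 -c "
from h import *;st()
crop('top',225,180,135,140,4.2,'pics/c5.png')"
```

```text
t 13.18 dockTCP mm [-236.8   52.8] z 33.4 rot [-180.    -0.    -9.2] F dock [ 0.2 -0.4 -0.8] w 0.0002
t 14.05 dockTCP mm [-213.    56.9] z 33.2 rot [180.    0.   -9.2] F dock [-1.7  1.1 -0.5] w 0.0
t 14.93 dockTCP mm [-263.7  -41. ] z 52.7 rot [ 1.799e+02  1.000e-01 -9.400e+00] F dock [ 0.7 -0.4  0.2] w 0.0852
```

View pics/c5.png

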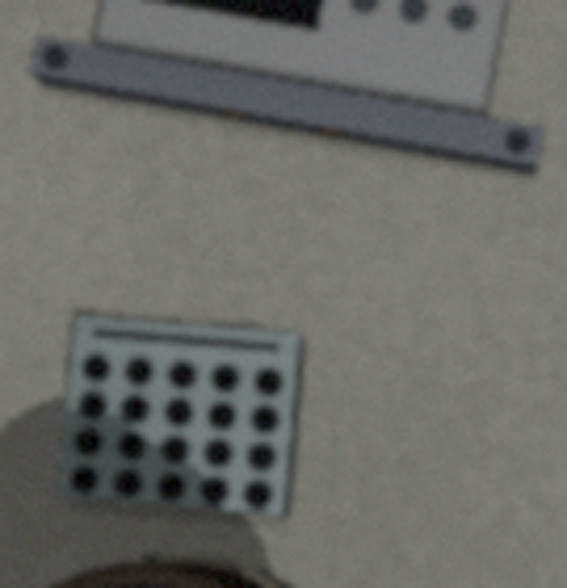

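The block's top corners are now at FL (74,313), FR (302,332), BR (286,516) and BL (64,497).

```bash
python3 -c "
from h import *
P=[(74,313),(302,332),(286,516),(64,497)]
block([cr(*p,.045) for p in P])"
```

```text
size [111.6, 88.7, 107.3, 89.0] ctr [0.56013643 0.1413305 ] dock [-0.15421815  0.02100066] yaw -2.195706868155052 rel 6.987849830929102
[0.6083 0.1953] dock [-0.1152  0.082 ]
[0.6007 0.084 ] dock [-0.105  -0.0291]
[0.5122 0.0895] dock [-0.1933 -0.0378]
[0.5194 0.1966] dock [-0.2033  0.069 ]
```

```bash
python3 -m jog '{"xyz":[[0,-0.8,0],[0,-0.8,0],[0,-0.76,0.3],[0,0,0.57],[0.5,0,0],[0.5,0,0],[0.4,0,0],[0,0,0]],"rot":[[0,0,0],[0,0,0],[0,0,0],[0,0,0],[0,0,0],[0,0,0],[0,0,0],[0,0,0]]}' 0.25 >/dev/null
python3 -c "from h import *;st()"
python3 -m jog '{"xyz":[[0.2,0,0],[0.2,0,0],[0.2,0,0],[0.2,0,0],[0.2,0,0],[0.1,0,0],[0,0,0],[0,0,0],[0,0,0]],"rot":[[0,0,0],[0,0,0],[0,0,0],[0,0,0],[0,0,0],[0,0,0],[0,0,0],[0,0,0],[0,0,0]]}' >/dev/null
python3 -c "
from h import *;st()
crop('top',225,180,135,140,4.2,'pics/c6.png')"
```

```text
t 15.97 dockTCP mm [-227.    20.8] z 31.8 rot [-180.    -0.    -9.3] F dock [-0.1 -0.1 -0.5] w 0.064
t 17.1 dockTCP mm [-200.6   20.7] z 31.5 rot [180.   -0.   -9.2] F dock [-0.6  0.3  0.4] w 0.064
```

View pics/c6.png

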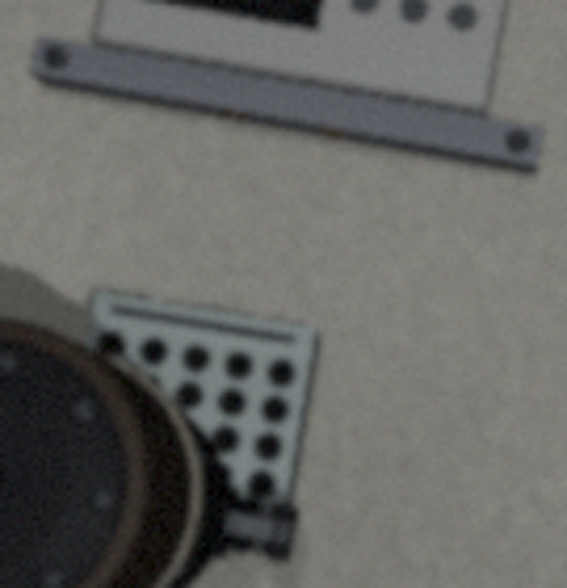

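The block's front edge, (95,290) to (318,328), is parallel to the rail. It is at rest and about 2 cm from where it started. Next I'll push it straight forward.

```bash
python3 -c "
from h import *
print(dock(cr(95,290,.045)),dock(cr(318,328,.045)))"
python3 -m jog '{"xyz":[[0.15,0,0],[0.3,0,0],[0.3,0,0],[0.3,0,0],[0.3,0,0],[0.3,0,0],[0.3,0,0],[0.3,0,0],[0.3,0,0],[0.3,0,0]],"rot":[[0,0,0],[0,0,0],[0,0,0],[0,0,0],[0,0,0],[0,0,0],[0,0,0],[0,0,0],[0,0,0],[0,0,0]]}' >/dev/null
python3 -c "from h import *;st()"
python3 -m jog '{"xyz":[[0.2,0,0],[0.2,0,0],[0.1,0,0],[0.1,0,0],[0,0,0]],"rot":[[0,0,0],[0,0,0],[0,0,0],[0,0,0],[0,0,0]]}' >/dev/null
python3 -c "from h import *;st()"
```

```text
[-0.10241026  0.07407294] [-0.10175534 -0.03643055]
t 18.4 dockTCP mm [-130.5   19.8] z 31.3 rot [ 1.799e+02  1.000e-01 -9.200e+00] F dock [-6.5 -0.2  4.9] w 0.0641
t 19.02 dockTCP mm [-115.3   19.8] z 31.3 rot [ 1.799e+02  1.000e-01 -9.300e+00] F dock [-4.3 -0.8  3.6] w 0.0639
```

```bash
Z='[0,0,0]'
python3 -m jog '{"xyz":[[0.1,0,0],[0.1,0,0],[0.1,0,0],[0.1,0,0],[0,0,0]],"rot":[[0,0,0],[0,0,0],[0,0,0],[0,0,0],[0,0,0]]}' >/dev/null
python3 -c "from h import *;st()"
python3 -m jog '{"xyz":[[0.1,0,0],[0.1,0,0],[0,0,0]],"rot":[[0,0,0],[0,0,0],[0,0,0]]}' >/dev/null
python3 -c "from h import *;st()"
```

```text
t 19.65 dockTCP mm [-105.2   19.9] z 31.3 rot [ 1.799e+02  1.000e-01 -9.200e+00] F dock [-4.4 -0.8  2.4] w 0.0643
t 20.02 dockTCP mm [-100.1   20. ] z 31.3 rot [ 1.799e+02  1.000e-01 -9.200e+00] F dock [-5.1 -0.6  3.6] w 0.0634
```

```bash
python3 -m jog '{"xyz":[[0.08,0,0],[0,0,0]],"rot":[[0,0,0],[0,0,0]]}' >/dev/null
python3 -c "from h import *;st()"
python3 -m jog '{"xyz":[[0.06,0,0],[0,0,0]],"rot":[[0,0,0],[0,0,0]]}' >/dev/null
python3 -c "
from h import *;st()
crop('top',225,180,135,140,4.2,'pics/c7.png')"
```

```text
t 20.27 dockTCP mm [-99.  20.] z 31.2 rot [179.9   0.2  -9.3] F dock [-7.7  0.5  5.3] w 0.0639
t 20.52 dockTCP mm [-98.9  20. ] z 31.2 rot [179.9   0.3  -9.3] F dock [-15.7   2.6   9.9] w 0.0638
```

View pics/c7.png

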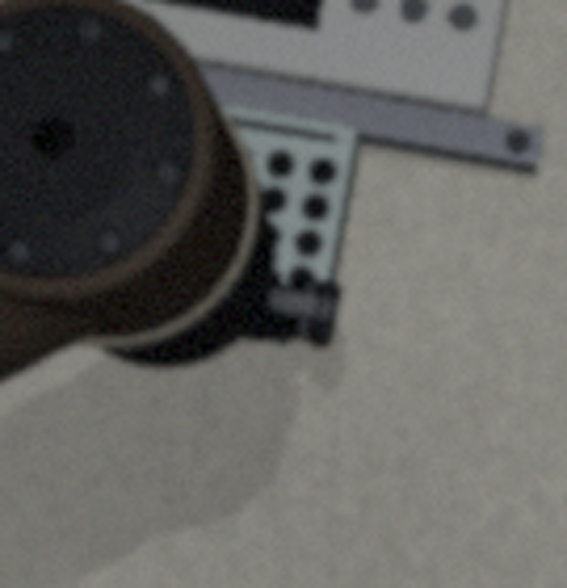

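The force is rising while the tool has stopped at -98.9 mm, so the block is against the rail. I'll give one more small press, back off and inspect.

```bash
python3 -m jog '{"xyz":[[0.05,0,0],[0,0,0]],"rot":[[0,0,0],[0,0,0]]}' >/dev/null
python3 -c "from h import *;st()"
python3 -m jog '{"xyz":[[-0.1,0,0],[-0.3,0,0],[-0.8,0,0],[-1,0,0],[-1,0,0],[-1,0,-0.5],[-1,0,-0.5],[-1,0,0],[0,0,0]],"rot":[[0,0,0],[0,0,0],[0,0,0],[0,0,0],[0,0,0],[0,0,0],[0,0,0],[0,0,0],[0,0,0]]}' >/dev/null
python3 -c "
from h import *;st()
crop('top',230,175,130,100,6,'pics/c8.png')
crop('scene',280,190,200,140,4,'pics/s8.png')"
```

```text
t 20.82 dockTCP mm [-98.8  19.9] z 31.1 rot [179.9   0.4  -9.3] F dock [-20.1   4.9  14.5] w 0.0641
t 21.95 dockTCP mm [-250.3   21. ] z 57.1 rot [-1.799e+02 -1.000e-01 -9.100e+00] F dock [0.2 0.9 0.3] w 0.0641
```

View pics/c8.png

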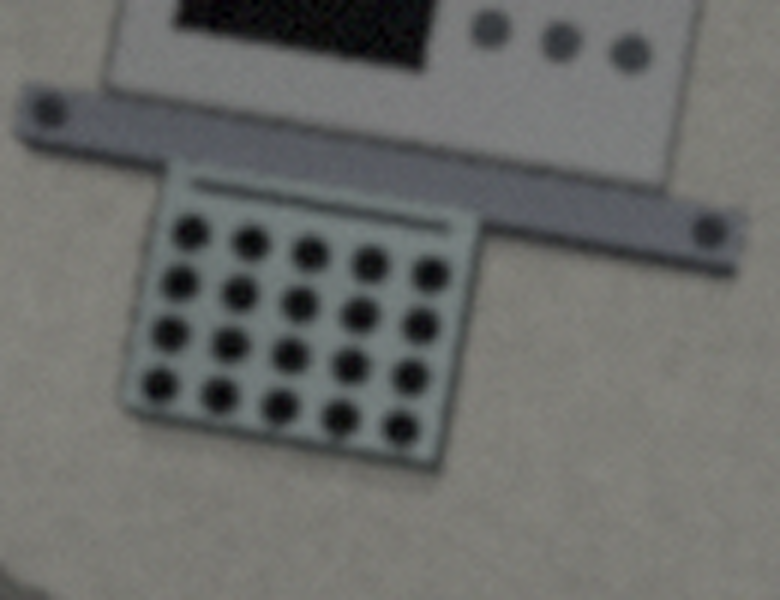

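View pics/s8.png

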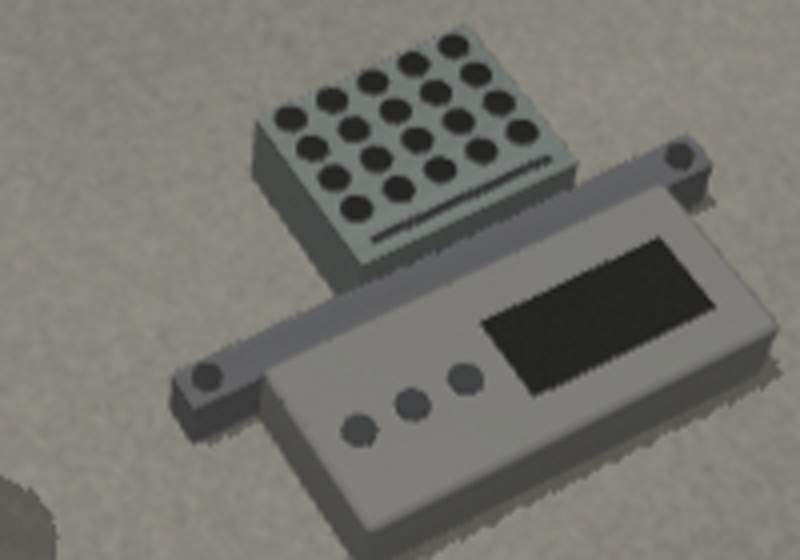

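```bash
python3 -c "
from h import *
def sc(u,v,z): return ray('scene',280+(u+.5)/4-.5,190+(v+.5)/4-.5,z)[:2]
def rep(cor,a,b):
    y=(a-b)/np.linalg.norm(a-b);x=np.array([y[1],-y[0]]);print('rail len',np.linalg.norm(a-b))
    print([[round(float((p-(a+b)/2)@w)*1e3,1) for w in (x,y)] for p in cor])
rep([sc(*p,.045) for p in [(577,163),(362,264),(255,122),(467,25)]],sc(688,135,.03),sc(173,379,.03))
t=lambda u,v,z:cr(u,v,z,230,175,6)
rep([t(*p,.045) for p in [(170,162),(484,212),(437,466),(125,407)]],t(22,138,.03),t(738,266,.03))
for n,u,v,z in [('jar',396,290,.075)]:pass
im=manip.grab_frame('top');im2=cv2.imread('pics/top0.png')[:,:,::-1]
d=cv2.absdiff(im,im2).max(2)
for n,x,y in [('bottle',171,262),('jar',396,290),('beaker',406,222)]: print(n,int((d[y-22:y+22,x-22:x+22]>40).sum()))
"
```

```text
rail len 0.25945107635228554
[[-2.9, 69.7], [-2.9, -38.5], [-87.9, -40.1], [-89.4, 70.5]]
rail len 0.255158722979944
[[-2.0, 71.6], [0.1, -38.5], [-89.1, -39.2], [-88.5, 69.6]]
bottle 0
jar 0
beaker 0
```

```bash
python3 -c "
from h import *;manip.job_done();st()"
```

```text
the job is handed in; nothing more can be done
the job is handed in; nothing more can be done
```

The block is seated against the fence and the job is handed in at about 22 s of the 67 s allowed; no verdict is reported.

- **Turning:** I pushed with shut fingers at the back-left, front-right and back-left corners in turn. A two-finger push on the back face then squared it. The block went from about 37° askew to roughly parallel with the fence, and its middle was about 2 cm from where it started when it came to rest.
- **Docking:** I pushed it straight forward with both fingers. The tool then stopped and the force rose to 20 N, and I backed off clear of it.

**Last checks:**
- **Flush fit:** the two cameras put the ends of the socket face between 3 mm short of the fence and level with it. They differ by 1–3 mm. In the top view one end reads 2 mm nearer than the other, while the scene view shows both ends equal. Both are within measurement error. The back edge, at 88–89 mm from the fence, fits an 88 mm block sitting flush.
- **Sideways:** the face spans about -39 to +71 mm along the rail, well inside its ends.
- **Bystanders:** the bottle, jar and beaker look unchanged in the top view.
- **Not measured:** I did not measure tilt or height directly. In the pictures the block looks flat on the bench. The last press also showed 14.5 N upward on the tool.

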